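Set up the soap grater: lay in the feed chute, screw the hopper top to face it

TASK

Get the soap grater ready for feeding. Lay the small steel V-chute from its wooden cradle into the fixed angle rest beside the grater, nested fully home with its ends level with the rest's and its open end towards the grater; and screw the grater's hopper top down clockwise by its rib until no black thread shows any more under its skirt and then on, less than one further turn, until its square mouth faces straight along the chute, well short of the end of the thread. Do not knock over or shift the bottles, jug, cup, jar and the spare angle on the table.

Things in the scene. Friction and masses are not known exactly. Their poses are not given: they have to be found in the camera images.
- stand: Fixed wooden board, 12 mm thick, carrying the grater and the angle rest. Origin on the table under the grater's axis; x points level from that axis towards the rest, z up. The board spans x -65 to 190, y -60 to 60 mm; the round grater under the hopper top is 104 mm wide at its foot
- seat (a point): Middle of the inside bottom line of the fixed steel angle rest, at (129, 0, 102) mm in the board's frame, same axes. The rest: 90 degree V open upwards, 3 mm thick, 110 mm long along x, 16 mm to either side at its top, 14 mm above this point; on two posts. The chute is home when its origin is at this point and its x axis points along this frame's -x
- chute: Loose steel V-chute, 110 mm long, 0.16 kg: two legs at 90 degrees, 3 mm thick, open upwards, each ending in an upright lip. Origin at the outer bottom edge of the V at mid-length; x along the V towards the open end (the other end, at -x, is closed by a plate), z up. The lips' outer faces are flat, upright, at y +-23.5 mm (47 mm to grip across), from z 20 to 36 mm. It starts level in its cradle
- cradle: Fixed wooden cradle, board 100 x 70 x 12 mm, origin at the centre of its underside, x along its length; two V-notched blocks (32 to 37 mm wide at the top, z 59 mm) hold the chute with the chute's origin 45 mm above this origin and the same yaw
- head (a joint): Angle in rad of the grater's hopper top on its thread: grows as it is turned clockwise seen from above, which lowers it 18 mm per full turn (2.86 mm per rad). Range 0 to 12. It stays where it is left, and needs about 0.12 N m to turn. From 6.0 on the skirt has covered the black thread; it starts at 3.2 to 5.4. The one right angle, always between 6.5 and 10.3, is where the mouth faces the rest
- rib (a point): Centre of the top of the grip rib on the hopper top, on the grater's axis. The rib is an upright plate 56 mm long (along this frame's x), 14 mm thick (y), standing 38 mm above the round flat top of the hopper top (84 mm across). This frame turns with the hopper top, z up, x towards the mouth. The height of this point falls by 2.86 mm per rad
- mouth (a point): Centre of the opening of the square mouth, a duct 44 mm wide and 36 mm high that sticks out sideways from the hopper top and ends 60 mm from its axis; this point is 60 mm below the rib's top. x points out of the mouth, away from the axis
- jug: Bystander: loose steel jug with a handle, 92 mm wide, 125 mm high; origin at the centre of its underside
- bottle_a: Bystander: loose white dropper bottle with a black pointed cap, 37 mm wide, 130 mm high, between robot and grater; origin at the centre of its underside
- bottle_b: Bystander: the same bottle with a white cap, beyond the grater
- bottle_c: Bystander: the same bottle with a black cap, on the right
- cup: Bystander: loose steel measuring cup, 72 mm wide, 55 mm high, on the left
- jar: Bystander: loose white jar, 64 mm wide, 75 mm high, near the robot; origin at the centre of its underside
- guard: Bystander: loose spare steel angle 140 x 50 x 50 mm lying on one leg, far right, wider than the chute and without lips; not wanted

How it is judged:
At the end, for the whole second after the job is handed in: Head joint 5.95 to 11 (thread covered), mouth facing along the rest within 0.12 rad; chute nested in the rest, open end towards the grater, ends level within 8 mm, V bottoms within 3 mm, parallel within 0.06 rad, upright within 0.07 rad; all let go and at rest (value of joint head between 5.95 and 11 rad and angle between the x axis of mouth and the x axis of stand, either way round below 0.12 rad and x of mouth in the frame of stand above 0.05 m and velocity of joint head between -0.05 and 0.05 rad/s and x of chute in the frame of stand between 0.121 and 0.137 m and y of chute in the frame of stand between -0.003 and 0.003 m and z of chute in the frame of stand between 0.099 and 0.105 m and angle between the x axis of chute and the x axis of stand, either way round below 0.06 rad and x of stand in the frame of chute above 0.1 m and angle between chute's own z axis and vertical below 0.07 rad and linear speed of chute below 0.01 m/s); the robot touches nothing.
It fails at once if a bottle is shifted by more than 25 mm or tipped (distance of any of bottle_a, bottle_b, bottle_c from where it was at the start of the episode above 0.025 m or angle between any of bottle_a, bottle_b, bottle_c's own z axis and vertical above 0.3 rad).
It fails at once if the jug, cup or jar is shifted by more than 25 mm or tipped (distance of any of jug, cup, jar from where it was at the start of the episode above 0.025 m or angle between any of jug, cup, jar's own z axis and vertical above 0.3 rad).
It fails at once if the spare angle is shifted by more than 25 mm or tipped (distance of guard from where it was at the start of the episode above 0.025 m or angle between guard's own z axis and vertical above 0.3 rad).
It also fails if it takes over 72 s, if anything falls off the work surface, if the arm or the gripper's body presses on something with over 40 N, if the wrist force passes 120 N, or if a joint passes its speed limit or range.

ROBOT

A 6-joint arm with a two-finger parallel gripper is mounted at the origin on the work surface. World frame = base frame: x ahead of the robot, y to its left, z up, the work surface at z = 0. Lengths are in m, angles in rad, forces in N, time in s.
With the tool pointing down it reaches from about 0.375 to 0.9 m from the base axis. Payload 3.1 kg.
Tool frame: the origin (TCP) lies between the finger pads; the fingertips stand ctrl.finger_overhang ahead of it and the grasp point (between the pads) lies 8 mm behind it (ctrl.finger_overhang is the distance from the TCP to the fingertips, in m); z points along the fingers, y is the line along which they close (so a half turn about z gives the same grasp; the last joint's range is limited). The gripper opens to 85 mm and grips with 20 to 120 N. Pads are 22 mm wide; open, the fingers measure 114 mm over their backs; the gripper's body (76 mm by 85 mm) begins 54 mm behind the grasp point. The pads swing forward as they close: fully open they stand 13 mm farther back than shut.
Start: joints at [0.968, 0.527, 1.433, -0, 1.181, -0.178], TCP at [0.258, 0.569, 0.242] pointing down, gripper open.
Joint ranges: [-3.08, 3.08], [-0.75, 2.2], [0.22, 2.44], [-1.43, 4.57], [0, 2.65], [-2.85, 2.85]. Speed limits (rad/s): [2.79, 2.79, 3.14, 3.14, 3.14, 3.14].

INTERFACE

Orientations are given as a unit quaternion [x, y, z, w].
In Python, from rig import telemetry, vision, order, ctrl gives the robot as it stands. The module is installed in compiled form; this text tells all that it offers.
- The arm moves only by the tool servo_tool, never from a script. Its argument "commands" is a list of rows, each a list of 7 numbers: the shift along the tool's x, y, z in m, then the turn, a rotation vector about the tool's x, y, z in degrees, then the finger opening in m, from 0 to 0.0854. In form: [[tx, ty, tz, wx, wy, wz, jaw], ...]. A call has 1 to 20 rows; each row shifts and turns the commanded pose from where the row before left it, along the tool's axes as they then stand; what a row does not reach is not made up. A row lasts 1/12 s, in which the tool goes at most 41.7 mm and 7.16 degrees, less where a joint would pass 70% of its speed; a pose out of reach is approached as far as the arm can. A call is refused whole if a number of a shift passes 0.0417 or a number of a turn 7.16, either way. A call with a gripper value outside its range is refused whole. The fingers move at their own pace and stop on an object; the grip force is fixed at half the most. Time passes only in rows, so rows that do not move let the fingers close. It gives the time, the measured TCP pose, the force, the opening and the grip force at its end, in the units of the state.
- telemetry.get_obs(): the state, without advancing time (a new reading comes with each control period).
- vision.get_image(name): name is "side" or "top"; returns (picture, depth): 480x640x3 uint8, red, green, blue; 480x640 float32, m along the optical axis (not along the pixel's ray), 0 where there is no reading.
- vision.camera_params(name): a dict with "fx", "fy", "cx", "cy" (pixels), "dist_coeffs" ([k1, k2, p1, p2, k3] as OpenCV has them; the pictures are not rectified), "extrinsics" (4x4, takes a point from world to camera coordinates). Camera axes: x right, y up, looking along -z (the intrinsics and any distortion apply to the point x, -y, -z); pixel columns grow to the right and rows downward; lengths in m; the calibration is good to about 2 mm. A picture is of the moment at which its call begins. camera_params takes no time and is no camera call.
- order.sign_off(): hands the job in; it is judged then, once.
The state is a dict: "time_s": time; "joint_pos": joint angles; "joint_vel": joint speeds; "tau": joint torques, N m; "eef_pos": TCP position; "eef_rot": TCP orientation; "contact_force": force on the tool from outside, world axes, zero at the start; "moment": the same for the moment, N m; "width": opening from 0.0 (shut) to 1.0 (fully open); "grip_force": force on a finger pad.
Only numpy, scipy, OpenCV 4.12 (cv2) and the standard library are available. Lean on these libraries where they do the work, as an engineer would, in place of code of your own. Each camera call takes 0.05 s, during which the arm holds its last target. There are 200 camera calls.

## Working session

There is one attempt and no reset: what is moved stays moved. The work goes in short steps, Python scripts to look and compute and a tool call to move; the robot and the scene stay as the last step left them, time stands still between calls to the robot, and variables do not carry over. Pictures are saved under pics/ and viewed, at most 10 in all, crops included, and the job is handed in when it is done.

Besides the shell and the picture viewer there is one more tool, called as name([rows], argument=value, ...), one row to a line, values as JSON. servo_tool: Moves the arm, as the interface text tells. Its arguments: {"type":"object","properties":{"commands":{"type":"array","items":{"type":"array","items":{"type":"number"}}}},"required":["commands"]}

```bash
mkdir -p pics; cat > h.py <<'E'
import numpy as np, cv2
from rig import telemetry, vision, order, ctrl
def grab(n):
    im,d=vision.get_image(n); np.savez(f'{n}.npz',im=im,d=d); return im,d
def load(n):
    z=np.load(f'{n}.npz'); return z['im'],z['d']
def ray(n,px):
    p=vision.camera_params(n); K=np.array([[p['fx'],0,p['cx']],[0,p['fy'],p['cy']],[0,0,1]])
    u=cv2.undistortPoints(np.array(px,float).reshape(-1,1,2),K,np.array(p['dist_coeffs'])).reshape(-1,2)
    dc=np.c_[u[:,0],-u[:,1],-np.ones(len(u))]; E=np.array(p['extrinsics']); R=E[:3,:3]
    return -R.T@E[:3,3], dc@R
def onplane(n,px,z):
    o,d=ray(n,px); return o+d*((z-o[2])/d[:,2])[:,None]
def cloud(n,d):
    v,u=np.mgrid[0:480,0:640]; o,r=ray(n,np.c_[u.ravel(),v.ravel()]); P=o+r*d.reshape(-1,1); P[d.ravel()==0]=np.nan
    return P.reshape(480,640,3)
def proj(n,P):
    p=vision.camera_params(n); K=np.array([[p['fx'],0,p['cx']],[0,p['fy'],p['cy']],[0,0,1]]);E=np.array(p['extrinsics'])
    c=np.array(P,float).reshape(-1,3)@E[:3,:3].T+E[:3,3]; c=c*[1,-1,-1]
    return cv2.projectPoints(c,np.zeros(3),np.zeros(3),K,np.array(p['dist_coeffs']))[0].reshape(-1,2)
E
python3 - <<'E'
from h import *
for n in('side','top'):
    im,d=grab(n); cv2.imwrite(f'pics/{n}0.png',im[...,::-1]); p=vision.camera_params(n); print(n,p['fx'],p['dist_coeffs'],ray(n,[[320,240]]), (d>0).mean())
print(ctrl.finger_overhang, telemetry.get_obs())
E
```

```text
side 435.3913758538947 [-0.02646151  0.          0.          0.          0.        ] (array([0.49447048, 0.77346033, 0.60582353]), array([[ 0.06992555, -0.84201258, -0.53546281]])) 0.9959407552083334
top 518.5729455291688 [-0.14444795  0.          0.          0.          0.        ] (array([ 0.45343055, -0.02271968,  1.14275225]), array([[ 0.09642533,  0.01961838, -0.99534728]])) 0.9960416666666667
0.011 {'time_s': 0.1, 'joint_pos': array([ 9.67480872e-01,  5.28356027e-01,  1.43379512e+00, -3.48920060e-05,
        1.18140046e+00, -1.78512239e-01]), 'joint_vel': array([ 0.00130097, -0.00225304, -0.00250659, -0.00118122, -0.00091298,
       -0.00098032]), 'tau': array([-3.64418302e-04, -4.43305957e+01, -1.78585374e+01, -2.51581214e-04,
        3.90310830e-03, -3.09403649e-07]), 'eef_pos': array([0.25721168, 0.56892469, 0.24143534]), 'eef_rot': array([ 2.10801553e-01,  9.77528386e-01, -9.11730769e-04, -3.58295870e-04]), 'contact_force': array([-0.07153125, -0.23092056,  0.47397773]), 'moment': array([0.00683284, 0.04214885, 0.00951868]), 'grip_force': 0.0, 'width': 1.0018442673775114}
```

View pics/side0.png

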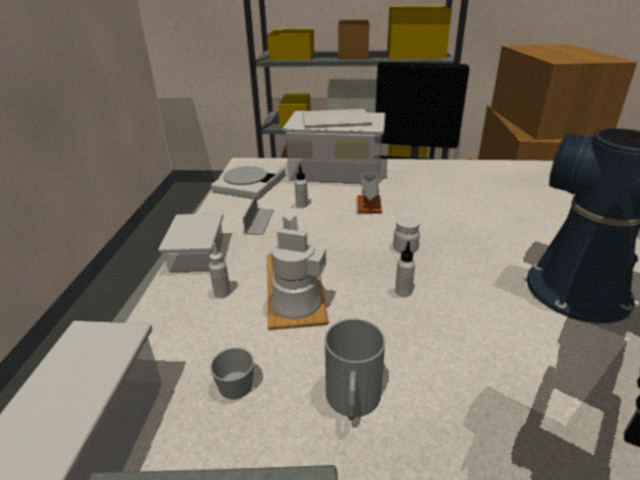

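View pics/top0.png

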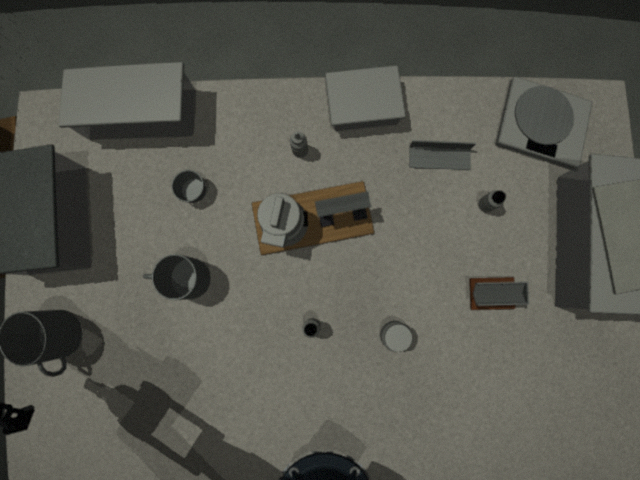

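The side view shows the grater at (295,270) and the cradle with the chute at (370,195). In the top view the stand is at (312,218), the hopper rib at (280,213), the mouth pointing down-image near (275,238), the rest at (343,205), and the cradle with chute at (498,293).

```bash
python3 - <<'E'
from h import *
im,d=load('top'); P=cloud('top',d); hsv=cv2.cvtColor(im,cv2.COLOR_RGB2HSV)
m=((hsv[...,1]>110)&(hsv[...,0]<25)).astype(np.uint8)
n,l,s,c=cv2.connectedComponentsWithStats(m)
for i in range(1,n):
    if s[i,4]>60: print(s[i],c[i],np.nanmedian(P[l==i],0))
def reg(x0,y0,x1,y1,z0,z1):
    Q=P[y0:y1,x0:x1].reshape(-1,3); return Q[(Q[:,2]>z0)&(Q[:,2]<z1)]
for nm,b in dict(grater=(245,180,310,255),rest=(312,180,380,225),cradle=(465,270,535,315)).items():
    Q=P[b[1]:b[3],b[0]:b[2],2]; print(nm,np.histogram(Q,bins=np.arange(0,.26,.01))[0])
z=P[180:255,245:312,2]; print((z[::3,::3]*1000).astype(int))
# zoomed crops
a=cv2.resize(im[175:260,240:385],None,fx=5,fy=5,interpolation=2)
b=cv2.resize(im[265:320,460:540],None,fx=5,fy=5,interpolation=2)
o=np.zeros((a.shape[0]+170,a.shape[1],3),np.uint8)
o[:a.shape[0]]=a; o=np.vstack([o[:a.shape[0]],np.pad(b[:170],((0,0),(0,a.shape[1]-b.shape[1]),(0,0)))])
cv2.imwrite('pics/crop1.png',cv2.convertScaleAbs(o[...,::-1],alpha=1.8))
E
```

```text
[  0 117  16  34 417] [  6.83213429 132.45563549] [ 0.97503892  1.03922234 -0.41488132]
[ 252  182  122   72 2666] [323.34508627 219.30045011] [ 0.59879663 -0.01176854  0.01205404]
[470 278  45  32 377] [487.3872679  291.92838196] [ 0.45633424 -0.36262001  0.01286512]
grater [1053  703   53   71   22   16   70  120   14    3   21   32   27   60
 1325   33   25   23  221    0    0    0    0    0    0]
rest [ 625 1120   13    6   10    4    0    0    0    5  424  436    1    0
    0    0    0    0    0    0    0    0    0    0    0]
cradle [1048  441    1    0   34  417  495  131  149    0    0    0    0    0
    0    0    0    0    0    0    0    0    0    0    0]
[[                  -1                   -1                    0
                    -1                    0                   -1
                     0                    1                    2
                     0                    0                   -1
                     1                    0                    1
                    -1                    0                   -3
                    -1                
[... 11433 characters left out ...]
      6                    0
                     0                   -3                   -1
                     1                    0]
 [                   0                    1                    1
                     2                   -1                   11
                    10                   16                    9
                    11                    7                    4
                    -2                    0                   -2
                     1                    1                   -3
                    -1                    0                    1
                     3                   -2]]<stdin>:11: RuntimeWarning: invalid value encountered in cast
```

View pics/crop1.png

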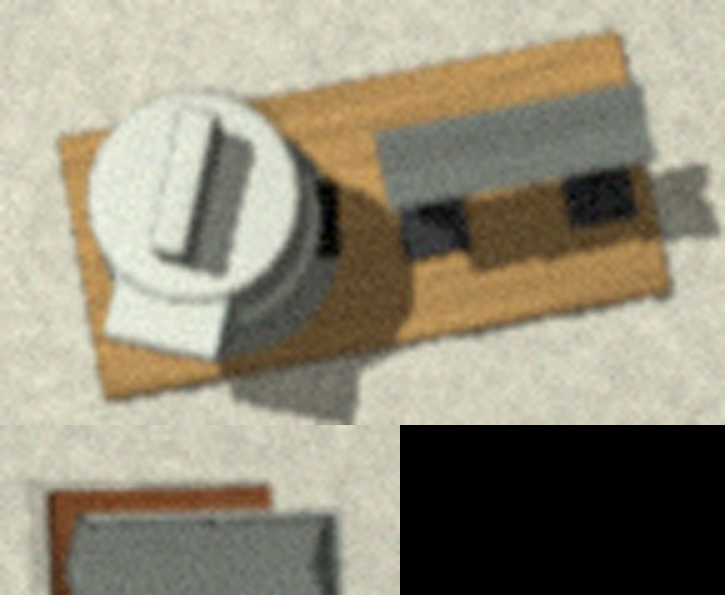

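```bash
cat > meas.py <<'E'
from h import *
def board(n,z,box,ext):
    im,d=load(n); hsv=cv2.cvtColor(im,cv2.COLOR_RGB2HSV)
    m=((hsv[...,1]>100)&(hsv[...,0]<25)).astype(np.uint8); k=np.zeros_like(m); x0,y0,x1,y1=box; k[y0:y1,x0:x1]=m[y0:y1,x0:x1]
    k=cv2.morphologyEx(k,cv2.MORPH_OPEN,np.ones((3,3)))
    pts=cv2.findNonZero(k); h=cv2.convexHull(pts); W=onplane(n,h.reshape(-1,2),z)[:,:2]
    r=cv2.minAreaRect((W*1000).astype(np.float32)); return r
E
python3 - <<'E'
from meas import *
print('board top',board('top',.012,(240,175,385,260),0),'side',board('side',.012,(255,240,340,340),0))
print('cradle top',board('top',.012,(460,265,540,320),0),'side',board('side',.012,(350,170,390,220),0))
def circ(Q):
    A=np.c_[2*Q[:,:2],np.ones(len(Q))]; s=np.linalg.lstsq(A,(Q[:,:2]**2).sum(1),rcond=None)[0]; return s[:2],np.sqrt(s[2]+s[:2]@s[:2])
C={n:cloud(n,load(n)[1]) for n in('top','side')}
B={'top':dict(g=(245,180,310,255),r=(312,180,380,225),c=(465,270,535,315)),'side':dict(g=(265,225,330,280),r=(280,212,303,240),c=(355,165,385,205))}
for n in C:
  for k,zr in dict(g=(.172,.2),r=(.09,.125),c=(.04,.095)).items():
    x0,y0,x1,y1=B[n][k]; P=C[n][y0:y1,x0:x1]; mm=(P[...,2]>zr[0])&(P[...,2]<zr[1])
    mm=cv2.morphologyEx(mm.astype(np.uint8),cv2.MORPH_OPEN,np.ones((2,2)))>0
    Q=P[mm]
    if len(Q)<20: print(n,k,len(Q));continue
    r=cv2.minAreaRect((Q[:,:2]*1000).astype(np.float32)); print(n,k,len(Q),'med',np.median(Q,0).round(4),'mean',Q.mean(0).round(4),'rect',np.round(r[0],1),np.round(r[1],1),round(r[2],1),'z',np.percentile(Q[:,2],[5,50,95]).round(4))
# hopper top disc: contour of disc in top image at its height
P=C['top'][180:255,245:312]; mm=((P[...,2]>.137)&(P[...,2]<.155)); Q=P[mm]; print('disc z',np.median(Q[:,2]))
im,d=load('side')
a=cv2.resize(im[205:335,255:335],None,fx=4.5,fy=4.5,interpolation=2); b=cv2.resize(im[160:225,335:410],None,fx=5.5,fy=5.5,interpolation=2)
o=np.zeros((585,790,3),np.uint8); o[:a.shape[0],:a.shape[1]]=a; o[:b.shape[0],365:365+b.shape[1]]=b
cv2.imwrite('pics/crop2.png',cv2.convertScaleAbs(o[...,::-1],alpha=1.4))
E
```

```text
board top ((612.9830932617188, 16.18872833251953), (117.76593017578125, 252.13389587402344), 10.078807830810547) side ((614.8717651367188, 27.8519287109375), (117.78838348388672, 255.50039672851562), 10.498543739318848)
cradle top ((439.0410461425781, -375.9603576660156), (97.673828125, 67.72747039794922), 88.66630554199219) side ((444.41558837890625, -366.17462158203125), (108.12134552001953, 66.32982635498047), 89.95675659179688)
top g 243 med [nan nan nan] mean [nan nan nan] rect [602.4  76.5] [12.  56.9] 74.4 z [nan nan nan]
top r 864 med [nan nan nan] mean [nan nan nan] rect [nan nan] [0. 0.] 0.0 z [nan nan nan]
top c 1225 med [nan nan nan] mean [nan nan nan] rect [nan nan] [0. 0.] 0.0 z [nan nan nan]
side g 261 med [nan nan nan] mean [nan nan nan] rect [619.8 -53. ] [ 53.3 303.8] 6.4 z [nan nan nan]
side r 169 med [ 0.6321 -0.0709  0.1102] mean [ 0.6308 -0.0728  0.1081] rect [ 636.2 -106.8] [ 33.1 383.2] 8.0 z [0.0012 0.1102 0.1837]
side c 652 med [ 0.4409 -0.4238  0.0587] mean [ 0.4417 -0.4343  0.0569] rect [ 446.  -502.9] [375.3  80.3] 86.4 z [0.0155 0.0587 0.0802]
disc z 0.14533135510914336
```

View pics/crop2.png

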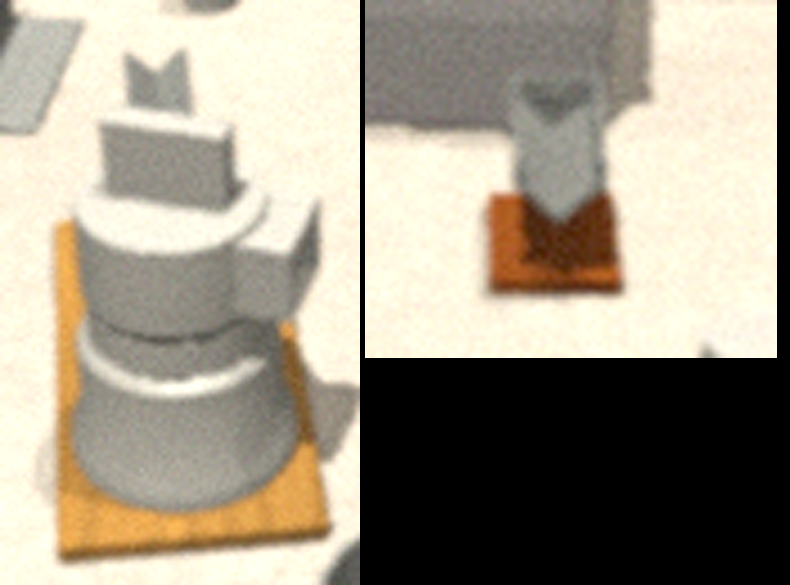

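```bash
python3 - <<'E'
from meas import *
C={n:cloud(n,load(n)[1]).reshape(-1,3) for n in('top','side')}
R=dict(rib=((.55,.65),(.02,.13),(.174,.2)),disc=((.53,.66),(.02,.14),(.138,.154)),rest=((.55,.68),(-.15,.03),(.09,.13)),chute=((.39,.5),(-.46,-.29),(.035,.1)),lips=((.39,.5),(-.46,-.29),(.07,.1)))
for k,b in R.items():
  for n in C:
    P=C[n]; Q=P[np.all([(P[:,i]>b[i][0])&(P[:,i]<b[i][1]) for i in range(3)],0)]
    r=cv2.minAreaRect((Q[:,:2]*1000).astype(np.float32)); _,V=np.linalg.eigh(np.cov(Q[:,:2].T)); v=V[:,1]
    print(k,n,len(Q),'mean',Q.mean(0).round(4),'rect',np.round(r[0],1),np.round(r[1],1),round(r[2],1),'pca deg',round(np.degrees(np.arctan2(v[1],v[0])),2),'z',np.percentile(Q[:,2],[5,50,95]).round(4))
    if k=='disc': np.save('d.npy',Q)
    if k in('rest','chute') and n=='top':
        m=Q[:,:2].mean(0); v=v*(-1 if v[1]<0 else 1); s=(Q[:,:2]-m)@v; t=(Q[:,:2]-m)@[-v[1],v[0]]
        for a in np.arange(-.064,.065,.008):
            w=(abs(s-a)<.004); c=w&(abs(t)<.007); e=w&(abs(t)>.011)
            print('   ',round(a,3),w.sum(),'t',np.percentile(t[w],[3,97]).round(4) if w.any() else '','zc',np.median(Q[c,2]).round(4) if c.any() else '','ze',np.median(Q[e,2]).round(4) if e.any() else '')
        for a in np.arange(-.024,.025,.004):
            w=(abs(t-a)<.002)&(abs(s)<.045); print('      t',round(a,3),w.sum(),np.median(Q[w,2]).round(4) if w.any() else '')
E
```

```text
rib top 237 mean [0.6015 0.0775 0.1832] rect [602.5  77.9] [14.5 56.2] 77.0 pca deg 166.71 z [0.1788 0.1835 0.1863]
rib side 232 mean [0.6052 0.0854 0.1812] rect [606.   82.9] [15.9 55.6] 75.5 pca deg 168.29 z [0.1752 0.1825 0.1848]
disc top 1379 mean [0.5927 0.0788 0.1452] rect [592.8  79.9] [ 83.3 101.1] 77.5 pca deg 164.84 z [0.1408 0.1453 0.1488]
disc side 840 mean [0.596  0.0982 0.145 ] rect [593.5  88.5] [104.  70.] 10.1 pca deg -174.84 z [0.1403 0.1456 0.1506]
rest top 866 mean [ 0.6254 -0.049   0.1099] rect [625.1 -49.3] [ 33.1 110. ] 10.3 pca deg 100.07 z [0.1024 0.1101 0.117 ]
    -0.064 0 t  zc  ze 
    -0.056 25 t [-0.0141  0.0155] zc 0.1065 ze 0.1138
    -0.048 62 t [-0.0145  0.0156] zc 0.1053 ze 0.1142
    -0.04 65 t [-0.0148  0.0161] zc 0.1064 ze 0.1146
    -0.032 63 t [-0.0142  0.0159] zc 0.106 ze 0.1141
    -0.024 60 t [-0.0138  0.0155] zc 0.1052 ze 0.1151
    -0.016 62 t [-0.0151  0.016 ] zc 0.1064 ze 0.1142
    -0.008 63 t [-0.0141  0.0165] zc 0.1058 ze 0.1155
    0.0 62 t [-0.0142  0.0159] zc 0.1056 ze 0.1155
    0.008 62 t [-0.0142  0.0157] zc 0.1048 ze 0.1139
  
[... 1695 characters left out ...]
064 0 t  zc  ze 
      t -0.024 28 0.0824
      t -0.02 82 0.0709
      t -0.016 77 0.0666
      t -0.012 76 0.0626
      t -0.008 76 0.0582
      t -0.004 77 0.0534
      t 0.0 77 0.0516
      t 0.004 80 0.0549
      t 0.008 82 0.0592
      t 0.012 80 0.0633
      t 0.016 82 0.0672
      t 0.02 87 0.0771
      t 0.024 25 0.0816
chute side 424 mean [ 0.4433 -0.3768  0.0634] rect [ 444.1 -373.1] [ 47.  117.6] 0.0 pca deg 90.48 z [0.0486 0.0634 0.081 ]
lips top 280 mean [ 0.4394 -0.3918  0.0784] rect [ 441.3 -378.2] [111.1  47.8] 88.4 pca deg 92.37 z [0.0705 0.0803 0.0845]
lips side 108 mean [ 0.4439 -0.3911  0.0773] rect [ 444.1 -372.1] [ 47.  115.6] 0.0 pca deg 93.07 z [0.0708 0.0781 0.0827]
```

The crops confirm that the chute's plate (closed end) is at the -y end, so its open end points to +y. The hopper mouth faces about 167°. The head needs about 247° clockwise, taken in two bites. I start with the grater.

servo_tool([
  [-0.0259, -0.0151, 0, 0, 0, 0, 0.0854],
  [-0.0259, -0.0151, 0, 0, 0, 0, 0.0854],
  [-0.0259, -0.0151, 0, 0, 0, 0, 0.0854],
  [-0.0259, -0.0151, 0, 0, 0, 0, 0.0854],
  [-0.0259, -0.0151, 0, 0, 0, 0, 0.0854],
  [-0.0259, -0.0151, 0, 0, 0, 0, 0.0854],
  [-0.0259, -0.0151, 0, 0, 0, 0, 0.0854],
  [-0.0259, -0.0151, 0, 0, 0, 0, 0.0854],
  [-0.0259, -0.0151, 0, 0, 0, 0, 0.0854],
  [-0.0259, -0.0151, 0, 0, 0, 0, 0.0854],
  [-0.0259, -0.0151, 0, 0, 0, 0, 0.0854],
  [-0.0259, -0.0151, 0, 0, 0, 0, 0.0854],
  [-0.0259, -0.0151, 0, 0, 0, 0, 0.0854],
  [-0.0259, -0.0151, 0, 0, 0, 0, 0.0854],
  [-0.0259, -0.0151, 0, 0, 0, 0, 0.0854],
  [-0.0259, -0.0151, 0, 0, 0, 0, 0.0854],
  [-0.0259, -0.0151, 0, 0, 0, 0, 0.0854],
  [-0.0259, -0.0151, 0, 0, 0, 0, 0.0854],
  [-0.0259, -0.0151, 0, 0, 0, -5.65, 0.0854],
  [-0.0259, -0.0151, 0, 0, 0, -5.65, 0.0854],
])

```text
time_s: 1.77
eef_pos: [0.6073, 0.0811, 0.2418]
eef_rot: [0.111, 0.994, -0.0, -0.001]
contact_force: [0.5, -0.3, 0.5]
width: 1.002
grip_force: 0.0
```

```bash
cat >> h.py <<'E'
from scipy.spatial.transform import Rotation as Ro
def st():
    o=telemetry.get_obs(); R=Ro.from_quat(o['eef_rot']).as_matrix(); yaw=np.degrees(np.arctan2(R[1,1],R[0,1]))
    print('t',round(o['time_s'],2),'pos',o['eef_pos'].round(4),'yawy',round(yaw,2),'z',R[:,2].round(4),'F',o['contact_force'].round(1),'M',o['moment'].round(2),'w',round(o['width']*85.4,1),'g',round(o['grip_force'],1),'q6',round(np.degrees(o['joint_pos'][5]),1)); return o,R,yaw
def to(x,y,z,yaw=None):
    o,R,y0=st(); print('tool shift',(R.T@(np.array([x,y,z])-o['eef_pos'])).round(4), 'tool wz', None if yaw is None else round(((y0-yaw+90)%180)-90,2))
E
python3 -c "
from h import *
to(.604,.080,.163,77)"
```

```text
t 1.77 pos [0.6073 0.0811 0.2418] yawy 77.2 z [-0.0018  0.     -1.    ] F [ 0.5 -0.3  0.5] M [ 0.01 -0.03  0.03] w 85.6 g 0.0 q6 -80.0
tool shift [ 0.0028 -0.0018  0.0788] tool wz 0.2
```

servo_tool([
  [0.0028, -0.0018, 0.015, 0, 0, 0.2, 0.0854],
  [0, 0, 0.016, 0, 0, 0, 0.0854],
  [0, 0, 0.016, 0, 0, 0, 0.0854],
  [0, 0, 0.016, 0, 0, 0, 0.0854],
  [0, 0, 0.015, 0, 0, 0, 0.0854],
  [0, 0, 0, 0, 0, 0, 0.03],
  [0, 0, 0, 0, 0, 0, 0.03],
  [0, 0, 0, 0, 0, 0, 0.03],
  [0, 0, 0, 0, 0, 0, 0.03],
  [0, 0, 0, 0, 0, 0, 0.03],
  [0, 0, 0, 0, 0, 0, 0.03],
])

```text
time_s: 2.68
eef_pos: [0.6047, 0.0816, 0.1653]
eef_rot: [0.115, 0.993, 0.0, 0.001]
contact_force: [1.0, -0.1, -0.6]
width: 0.354
grip_force: 0.0
```

```bash
python3 - <<'E'
from h import *
to(.604,.080,.163,77)
for n in('top','side'):
    im,d=grab(n)
im1=load('top')[0][160:270,230:360]; im2=load('side')[0][170:300,240:350]
a=cv2.resize(im1,None,fx=3.3,fy=3.3,interpolation=2);b=cv2.resize(im2,None,fx=3.3,fy=3.3,interpolation=2)
o=np.zeros((430,800,3),np.uint8);o[:a.shape[0],:a.shape[1]]=a;o[:b.shape[0],432:432+b.shape[1]]=b
cv2.imwrite('pics/c3.png',cv2.convertScaleAbs(o[...,::-1],alpha=1.6))
E
```

```text
t 2.68 pos [0.6047 0.0816 0.1653] yawy 76.77 z [ 1.8e-03 -1.0e-04 -1.0e+00] F [ 1.  -0.1 -0.6] M [-0.01  0.01  0.02] w 30.2 g 0.0 q6 -79.6
tool shift [ 0.0003 -0.0017  0.0023] tool wz -0.23
```

View pics/c3.png

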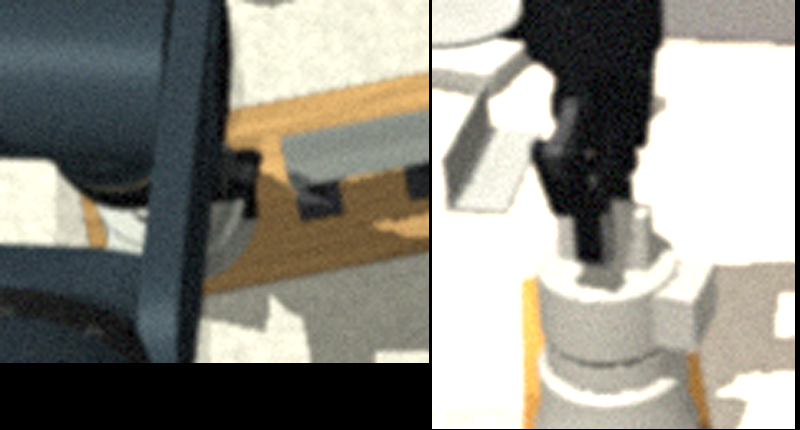

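The fingers straddle the rib, within a few mm of centred. I close on it now.

servo_tool([
  [0, 0, 0.002, 0, 0, 0, 0.0],
  [0, 0, 0, 0, 0, 0, 0.0],
  [0, 0, 0, 0, 0, 0, 0.0],
  [0, 0, 0, 0, 0, 0, 0.0],
  [0, 0, 0, 0, 0, 0, 0.0],
  [0, 0, 0, 0, 0, 0, 0.0],
])

```text
time_s: 3.28
eef_pos: [0.6043, 0.081, 0.1625]
eef_rot: [0.115, 0.993, -0.0, 0.0]
contact_force: [-1.3, -4.3, 3.0]
width: 0.153
grip_force: 58.7
```

```bash
python3 -c "
from h import *
to(.604,.080,.163,77)"
```

```text
t 3.28 pos [0.6043 0.081  0.1625] yawy 76.77 z [ 2.e-04 -9.e-04 -1.e+00] F [-1.3 -4.3  3. ] M [-0.59  0.16  0.1 ] w 13.0 g 58.7 q6 -79.6
tool shift [ 0.0001 -0.001  -0.0005] tool wz -0.23
```

servo_tool([
  [0, -0.001, 0, 0, 0, 0, 0],
  [0, 0, 0.0003, 0, 0, 6, 0.0],
  [0, 0, 0.0003, 0, 0, 6, 0.0],
  [0, 0, 0.0003, 0, 0, 6, 0.0],
  [0, 0, 0.0003, 0, 0, 6, 0.0],
  [0, 0, 0.0003, 0, 0, 6, 0.0],
])

```text
time_s: 3.78
eef_pos: [0.6045, 0.0811, 0.161]
eef_rot: [0.371, 0.929, 0.001, 0.0]
contact_force: [-0.1, -0.4, 3.5]
width: 0.156
grip_force: 58.7
```

```bash
python3 -c "
from h import *
to(.604,.080,.163,77)"
```

```text
t 3.78 pos [0.6045 0.0811 0.161 ] yawy 46.46 z [ 0.0014  0.0011 -1.    ] F [-0.1 -0.4  3.5] M [-0.11 -0.01  0.14] w 13.4 g 58.7 q6 -49.4
tool shift [-0.0004 -0.0011 -0.002 ] tool wz -30.54
```

servo_tool([
  [0, 0, 0.0003, 0, 0, 6, 0.0],
  [0, 0, 0.0003, 0, 0, 6, 0.0],
  [0, 0, 0.0003, 0, 0, 6, 0.0],
  [0, 0, 0.0003, 0, 0, 6, 0.0],
  [0, 0, 0.0003, 0, 0, 6, 0.0],
  [0, 0, 0.0003, 0, 0, 6, 0.0],
  [0, 0, 0.0003, 0, 0, 6, 0.0],
  [0, 0, 0.0003, 0, 0, 6, 0.0],
  [0, 0, 0.0003, 0, 0, 6, 0.0],
  [0, 0, 0.0003, 0, 0, 6, 0.0],
  [0, 0, 0.0003, 0, 0, 6, 0.0],
  [0, 0, 0.0003, 0, 0, 6, 0.0],
  [0, 0, 0.0003, 0, 0, 6, 0.0],
  [0, 0, 0.0003, 0, 0, 6, 0.0],
  [0, 0, 0.0003, 0, 0, 6, 0.0],
  [0, 0, 0.0003, 0, 0, 6, 0.0],
])

```text
time_s: 5.12
eef_pos: [0.6056, 0.0808, 0.1563]
eef_rot: [0.938, 0.346, 0.002, 0.0]
contact_force: [1.4, -1.2, 1.0]
width: 0.154
grip_force: 58.6
```

```bash
python3 -c "
from h import *
to(.604,.080,.163,77)"
```

```text
t 5.12 pos [0.6056 0.0808 0.1563] yawy -49.52 z [ 3.8e-03  4.0e-04 -1.0e+00] F [ 1.4 -1.2  1. ] M [-0.31 -0.41  0.17] w 13.2 g 58.6 q6 46.6
tool shift [-0.0017 -0.0004 -0.0067] tool wz 53.48
```

servo_tool([
  [0, 0, 0, 0, 0, 0, 0.07],
  [0, 0, 0, 0, 0, 0, 0.07],
  [0, 0, 0, 0, 0, 0, 0.07],
  [0, 0, -0.015, 0, 0, 0, 0.07],
  [0, 0, -0.015, 0, 0, 0, 0.07],
  [0, 0, -0.015, 0, 0, 0, 0.07],
  [0, 0, 0, 0, 0, -6.92, 0.07],
  [0, 0, 0, 0, 0, -6.92, 0.07],
  [0, 0, 0, 0, 0, -6.92, 0.07],
  [0, 0, 0, 0, 0, -6.92, 0.07],
  [0, 0, 0, 0, 0, -6.92, 0.07],
  [0, 0, 0, 0, 0, -6.92, 0.07],
  [0, 0, 0, 0, 0, -6.92, 0.07],
  [0, 0, 0, 0, 0, -6.92, 0.07],
  [0, 0, 0, 0, 0, -6.92, 0.07],
  [0, 0, 0, 0, 0, -6.92, 0.07],
  [0, 0, 0, 0, 0, -6.92, 0.07],
  [0, 0, 0, 0, 0, -6.92, 0.07],
  [0, 0, 0, 0, 0, -6.92, 0.07],
])

```text
time_s: 6.7
eef_pos: [0.6035, 0.0809, 0.2006]
eef_rot: [0.413, 0.911, 0.0, -0.001]
contact_force: [-0.0, -0.3, -1.0]
width: 0.82
grip_force: 0.0
```

servo_tool([
  [0, 0, 0, 0, 0, -6.92, 0.07],
  [0, 0, 0, 0, 0, -6.92, 0.07],
  [0, 0, 0, 0, 0, -6.92, 0.07],
  [0, 0, 0, 0, 0, -6.92, 0.07],
  [0, 0, 0, 0, 0, -6.92, 0.07],
  [0, 0, 0, 0, 0, -6.92, 0.07],
  [0, 0, 0, 0, 0, -6.92, 0.07],
  [0, 0, 0, 0, 0, -6.92, 0.07],
  [0, 0, 0, 0, 0, -6.92, 0.07],
  [0, 0, 0, 0, 0, -6.92, 0.07],
  [0, 0, 0, 0, 0, -6.92, 0.07],
  [0, 0, 0, 0, 0, -6.92, 0.07],
  [0, 0, 0, 0, 0, -6.92, 0.07],
  [0, 0, 0, 0, 0, 0, 0.07],
  [0, 0, 0, 0, 0, 0, 0.07],
])

```text
time_s: 7.95
eef_pos: [0.6037, 0.0808, 0.2008]
eef_rot: [-0.347, 0.938, 0.0, -0.0]
contact_force: [-0.8, 0.3, 0.3]
width: 0.819
grip_force: 0.0
```

```bash
python3 -c "
from h import *
to(.6045,.0805,.1565,-49.5)"
```

```text
t 7.95 pos [0.6037 0.0808 0.2008] yawy 130.56 z [-7.e-04  4.e-04 -1.e+00] F [-0.8  0.3  0.3] M [-0.    0.02  0.05] w 70.0 g 0.0 q6 -133.5
tool shift [-0.0005 -0.0008  0.0443] tool wz 0.06
```

servo_tool([
  [0, 0, 0.015, 0, 0, 0, 0.07],
  [0, 0, 0.015, 0, 0, 0, 0.07],
  [0, 0, 0.0145, 0, 0, 0, 0.07],
  [0, 0, 0, 0, 0, 0, 0],
  [0, 0, 0, 0, 0, 0, 0],
  [0, 0, 0, 0, 0, 0, 0],
  [0, 0, 0, 0, 0, 0, 0],
  [0, 0, 0, 0, 0, 0, 0],
  [0, 0, 0, 0, 0, 0, 0],
  [0, 0, 0, 0, 0, 0, 0],
  [0, 0, 0, 0, 0, 0, 0],
])

```text
time_s: 8.87
eef_pos: [0.6048, 0.0804, 0.1576]
eef_rot: [-0.347, 0.938, -0.001, 0.001]
contact_force: [0.6, -0.9, 4.7]
width: 0.15
grip_force: 60.1
```

```bash
python3 -c "
from h import *
to(.6045,.0805,.1565,10.2)"
```

```text
t 8.87 pos [0.6048 0.0804 0.1576] yawy 130.67 z [ 2.4e-03 -2.0e-04 -1.0e+00] F [ 0.6 -0.9  4.7] M [-0.09  0.02 -0.06] w 12.8 g 60.1 q6 -133.6
tool shift [0.0002 0.0003 0.0011] tool wz -59.53
```

servo_tool([
  [0, 0, 0.0003, 0, 0, 6, 0.0],
  [0, 0, 0.0003, 0, 0, 6, 0.0],
  [0, 0, 0.0003, 0, 0, 6, 0.0],
  [0, 0, 0.0003, 0, 0, 6, 0.0],
  [0, 0, 0.0003, 0, 0, 6, 0.0],
  [0, 0, 0.0003, 0, 0, 6, 0.0],
  [0, 0, 0.0003, 0, 0, 6, 0.0],
  [0, 0, 0.0003, 0, 0, 6, 0.0],
  [0, 0, 0.0003, 0, 0, 6, 0.0],
  [0, 0, 0.0003, 0, 0, 6, 0.0],
  [0, 0, 0.0003, 0, 0, 6, 0.0],
  [0, 0, 0.0003, 0, 0, 6, 0.0],
  [0, 0, 0.0003, 0, 0, 6, 0.0],
  [0, 0, 0.0003, 0, 0, 6, 0.0],
  [0, 0, 0.0003, 0, 0, 6, 0.0],
  [0, 0, 0.0003, 0, 0, 6, 0.0],
  [0, 0, 0.0003, 0, 0, 6, 0.0],
  [0, 0, 0.0003, 0, 0, 6, 0.0],
  [0, 0, 0.0003, 0, 0, 6, 0.0],
  [0, 0, 0.0003, 0, 0, 6, 0.0],
])

```text
time_s: 10.53
eef_pos: [0.6049, 0.0804, 0.1516]
eef_rot: [0.64, 0.768, 0.001, 0.001]
contact_force: [-0.1, -0.5, 5.6]
width: 0.155
grip_force: 60.3
```

servo_tool([
  [0, 0, 0, 0, 0, 0.5, 0],
  [0, 0, 0, 0, 0, 0, 0],
  [0, 0, 0, 0, 0, 0, 0],
])

```text
time_s: 10.78
eef_pos: [0.6049, 0.0805, 0.1516]
eef_rot: [0.642, 0.767, 0.001, 0.001]
contact_force: [0.7, -0.0, 4.8]
width: 0.153
grip_force: 60.3
```

```bash
python3 -c "
from h import *
to(.6045,.0805,.1565,10.2)"
```

```text
t 10.78 pos [0.6049 0.0805 0.1516] yawy 10.17 z [ 2.6e-03 -2.0e-04 -1.0e+00] F [ 0.7 -0.   4.8] M [-0.09 -0.06 -0.13] w 13.0 g 60.3 q6 -13.1
tool shift [ 0.0001 -0.0004 -0.0049] tool wz -0.03
```

servo_tool([
  [0, 0, 0, 0, 0, 0, 0.0854],
  [0, 0, 0, 0, 0, 0, 0.0854],
  [0, 0, 0, 0, 0, 0, 0.0854],
  [0, 0, -0.02, 0, 0, 0, 0.0854],
  [0, 0, -0.02, 0, 0, 0, 0.0854],
  [0, 0, -0.02, 0, 0, 0, 0.0854],
  [0, 0, -0.02, 0, 0, 0, 0.0854],
  [0, 0, 0, 0, 0, 0, 0.0854],
])

```text
time_s: 11.45
eef_pos: [0.6063, 0.0806, 0.2343]
eef_rot: [0.641, 0.767, 0.002, 0.003]
contact_force: [1.0, 1.0, 0.1]
width: 0.998
grip_force: 0.0
```

servo_tool([
  [-0.0233, -0.0133, 0, 0, 0, 0, 0.0854],
  [-0.0233, -0.0133, 0, 0, 0, 0, 0.0854],
  [-0.0233, -0.0133, 0, 0, 0, 0, 0.0854],
  [-0.0233, -0.0133, 0, 0, 0, 0, 0.0854],
  [-0.0233, -0.0133, 0, 0, 0, 0, 0.0854],
  [-0.0233, -0.0133, 0, 0, 0, 0, 0.0854],
  [-0.0233, -0.0133, 0, 0, 0, 0, 0.0854],
  [-0.0233, -0.0133, 0, 0, 0, 0, 0.0854],
  [-0.0233, -0.0133, 0, 0, 0, 0, 0.0854],
  [-0.0233, -0.0133, 0, 0, 0, 0, 0.0854],
  [-0.0233, -0.0133, 0, 0, 0, 0, 0.0854],
  [-0.0233, -0.0133, 0, 0, 0, 0, 0.0854],
  [-0.0233, -0.0133, 0, 0, 0, 0, 0.0854],
  [-0.0233, -0.0133, 0, 0, 0, 0, 0.0854],
  [-0.0233, -0.0133, 0, 0, 0, 0, 0.0854],
  [-0.0233, -0.0133, 0, 0, 0, 0, 0.0854],
  [-0.0233, -0.0133, 0, 0, 0, 0, 0.0854],
  [-0.0233, -0.0133, 0, 0, 0, 5.8, 0.0854],
  [0, 0, 0, 0, 0, 5.8, 0.0854],
  [0, 0, 0, 0, 0, 0, 0.0854],
])

```text
time_s: 13.12
eef_pos: [0.4414, -0.3756, 0.2291]
eef_rot: [0.717, 0.697, 0.0, -0.001]
contact_force: [0.1, 0.3, -1.0]
width: 1.0
grip_force: 0.0
```

```bash
python3 - <<'E'
from h import *
to(.4432,-.3756,.066,-1.4)
im,d=grab('top'); P=cloud('top',d).reshape(-1,3)
for k,b in dict(rib=((.55,.65),(.02,.13),(.16,.19)),rest=((.55,.68),(-.15,-.0),(.09,.125))).items():
    Q=P[np.all([(P[:,i]>b[i][0])&(P[:,i]<b[i][1]) for i in range(3)],0)]; r=cv2.minAreaRect((Q[:,:2]*1000).astype(np.float32)); print(k,len(Q),np.round(r[0],1),np.round(r[1],1),round(r[2],1),np.median(Q[:,2]))
im2,_=grab('side')
a=cv2.resize(im[170:265,235:385],None,fx=3,fy=3,interpolation=2);b=cv2.resize(im2[215:335,255:335],None,fx=4,fy=4,interpolation=2)
o=np.zeros((480,780,3),np.uint8);o[:a.shape[0],:a.shape[1]]=a;o[:b.shape[0],455:455+b.shape[1]]=b
cv2.imwrite('pics/c4.png',cv2.convertScaleAbs(o[...,::-1],alpha=1.5))
E
```

```text
t 13.12 pos [ 0.4414 -0.3756  0.2291] yawy -1.68 z [-0.0012  0.0017 -1.    ] F [ 0.1  0.3 -1. ] M [ 0.02 -0.06 -0.02] w 85.4 g 0.0 q6 -49.8
tool shift [-0.0002  0.002   0.1631] tool wz -0.28
rib 231 [602.  78.] [14.4 56.1] 10.0 0.17105506650965097
rest 824 [625.3 -51.1] [ 33.1 106.8] 9.9 0.11008161636083891
```

View pics/c4.png

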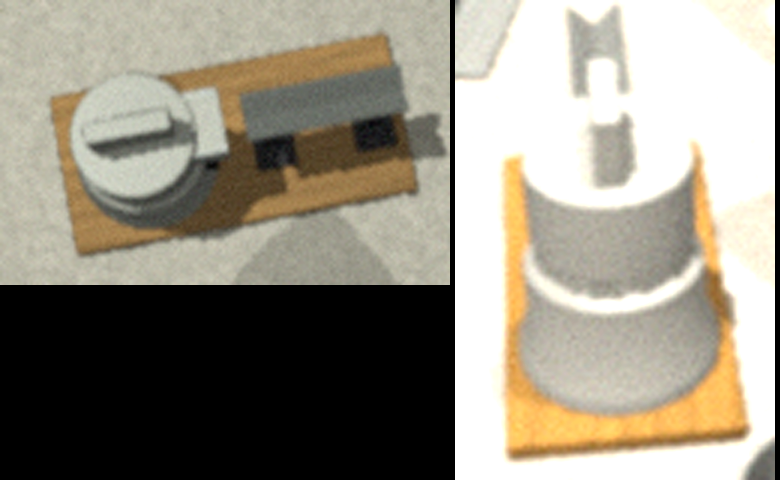

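The mouth now faces along the rest: the rib is at 10.0° and the rest at about 10°, and no black thread shows. Next, grasp the chute.

servo_tool([
  [0, 0.002, 0.02, 0, 0, -0.3, 0.0854],
  [0, 0, 0.02, 0, 0, 0, 0.0854],
  [0, 0, 0.02, 0, 0, 0, 0.0854],
  [0, 0, 0.02, 0, 0, 0, 0.0854],
  [0, 0, 0.02, 0, 0, 0, 0.0854],
  [0, 0, 0.02, 0, 0, 0, 0.07],
  [0, 0, 0.02, 0, 0, 0, 0.07],
  [0, 0, 0.022, 0, 0, 0, 0.07],
  [0, 0, 0, 0, 0, 0, 0.054],
  [0, 0, 0, 0, 0, 0, 0.054],
  [0, 0, 0, 0, 0, 0, 0.054],
  [0, 0, 0, 0, 0, 0, 0.054],
])

```text
time_s: 14.22
eef_pos: [0.4454, -0.375, 0.0699]
eef_rot: [0.714, 0.701, -0.0, 0.001]
contact_force: [-0.6, 0.3, 0.5]
width: 0.629
grip_force: 0.0
```

servo_tool([
  [0, 0, 0, 0, 0, 0, 0.04],
  [0, 0, 0, 0, 0, 0, 0.04],
  [0, 0, 0, 0, 0, 0, 0.04],
  [0, 0, 0, 0, 0, 0, 0.04],
  [0, 0, 0, 0, 0, 0, 0.04],
])

```text
time_s: 14.63
eef_pos: [0.4426, -0.3747, 0.0705]
eef_rot: [0.713, 0.701, -0.001, -0.001]
contact_force: [-6.9, -0.1, 5.7]
width: 0.54
grip_force: 61.7
```

```bash
python3 -c "
from h import *
to(.4432,-.3756,.066,-1.4)"
```

```text
t 14.63 pos [ 0.4426 -0.3747  0.0705] yawy -0.92 z [-3.6e-03 -5.0e-04 -1.0e+00] F [-6.9 -0.1  5.7] M [-0.02  1.17  0.33] w 46.1 g 61.7 q6 -50.1
tool shift [-0.0009  0.0007  0.0045] tool wz 0.48
```

servo_tool([
  [0, -0.001, -0.005, 0, 0, 0, 0.04],
  [0, -0.001, -0.01, 0, 0, 0, 0.04],
  [0, 0, -0.02, 0, 0, 0, 0.04],
  [0, 0, -0.03, 0, 0, 0, 0.04],
  [0, 0, -0.03, 0, 0, 0, 0.04],
  [0, 0, -0.03, 0, 0, 0, 0.04],
  [0, 0, -0.03, 0, 0, 0, 0.04],
  [0, 0, -0.02, 0, 0, 0, 0.04],
  [0, 0, -0.005, 0, 0, 0, 0.04],
  [0, 0, 0, 0, 0, 0, 0.04],
  [0, 0, 0, 0, 0, 0, 0.04],
])

```text
time_s: 15.55
eef_pos: [0.4422, -0.3739, 0.2482]
eef_rot: [0.714, 0.7, 0.0, -0.0]
contact_force: [1.0, 0.3, -2.4]
width: 0.534
grip_force: 61.9
```

```bash
python3 - <<'E'
from h import *
to(.627,-.0458,.24,10.05)
im2,_=grab('side'); im,d=grab('top')
P=cloud('top',d).reshape(-1,3)
a=cv2.resize(im2[100:230,320:430],None,fx=3.5,fy=3.5,interpolation=2); b=cv2.resize(im[240:360,440:560],None,fx=3.3,fy=3.3,interpolation=2)
o=np.zeros((460,790,3),np.uint8);o[:a.shape[0],:a.shape[1]]=a;o[:b.shape[0],390:390+b.shape[1]]=b
cv2.imwrite('pics/c5.png',cv2.convertScaleAbs(o[...,::-1],alpha=1.5))
E
```

```text
t 15.55 pos [ 0.4422 -0.3739  0.2482] yawy -1.11 z [-3.e-04  7.e-04 -1.e+00] F [ 1.   0.3 -2.4] M [ 0.01 -0.04  0.04] w 45.6 g 61.9 q6 -50.2
tool shift [0.3317 0.1784 0.0083] tool wz -11.16
```

View pics/c5.png

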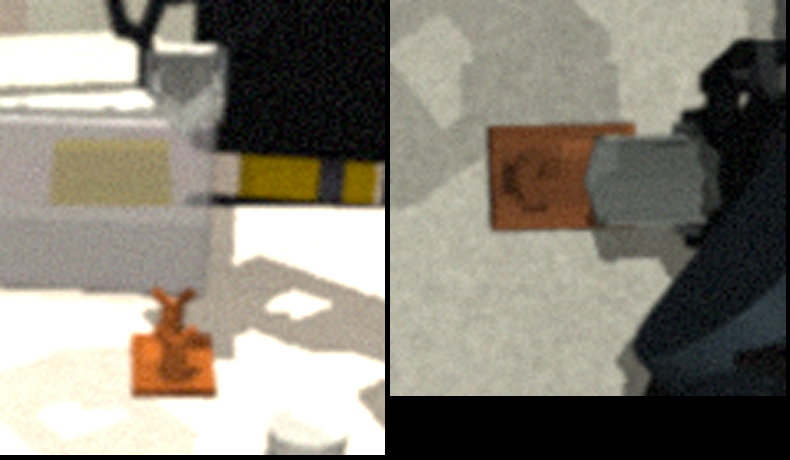

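The chute is held between the lips, with the open end facing +y (at (590,180) in the crop). I check its pitch and end position from depth.

```bash
python3 - <<'E'
from h import *
im,d=load('top'); P=cloud('top',d).reshape(-1,3)
Q=P[(P[:,0]>.41)&(P[:,0]<.47)&(P[:,1]>-.37)&(P[:,1]<-.29)&(P[:,2]>.2)&(P[:,2]<.28)]
print(len(Q),'ymax',np.percentile(Q[:,1],[98,99.5]),'x',np.percentile(Q[:,0],[1,99]))
for y in np.arange(-.37,-.31,.006):
    w=abs(Q[:,1]-y)<.003; c=w&(abs(Q[:,0]-.4402)<.004); e=w&(abs(Q[:,0]-.4402)>.0205)
    print(round(y,3),w.sum(),np.median(Q[c,2]).round(4),np.percentile(Q[w,0],[2,98]).round(4), np.median(Q[e,2]).round(4) if e.any() else'')
c=abs(Q[:,0]-.4402)<.012; A=np.c_[Q[c,1],abs(Q[c,0]-.4402),Q[c,0]-.4402,np.ones(c.sum())]; print(np.linalg.lstsq(A,Q[c,2],rcond=None)[0])
E
```

```text
822 ymax [-0.32091427 -0.32019615] x [0.41241797 0.4671234 ]
-0.37 43 0.2276 [0.4101 0.4621] 0.2594
-0.364 147 0.2288 [0.4119 0.4687] 0.26
-0.358 93 0.229 [0.4173 0.4638] 0.2588
-0.352 90 0.2288 [0.4174 0.4639] 0.2582
-0.346 88 0.2288 [0.4176 0.4628] 0.2569
-0.34 91 0.2298 [0.4161 0.4625] 0.2578
-0.334 88 0.2294 [0.4163 0.4626] 0.2582
-0.328 96 0.2291 [0.4165 0.4628] 0.258
-0.322 86 0.2304 [0.4166 0.462 ] 0.2562
  return _methods._mean(a, axis=axis, dtype=dtype,
  ret = ret.dtype.type(ret / rcount)
Traceback (most recent call last):
IndexError: index -1 is out of bounds for axis 0 with size 0
```

servo_tool([
  [0.0092, 0.005, 0, 0, 0, 0, 0.04],
  [0.0184, 0.0099, 0, 0, 0, 0, 0.04],
  [0.0184, 0.0099, 0, 0, 0, 0, 0.04],
  [0.0184, 0.0099, 0, 0, 0, 0, 0.04],
  [0.0184, 0.0099, 0, 0, 0, 0, 0.04],
  [0.0184, 0.0099, 0, 0, 0, 0, 0.04],
  [0.0184, 0.0099, 0, 0, 0, 0, 0.04],
  [0.0184, 0.0099, 0, 0, 0, 0, 0.04],
  [0.0184, 0.0099, 0, 0, 0, 0, 0.04],
  [0.0184, 0.0099, 0, 0, 0, 0, 0.04],
  [0.0184, 0.0099, 0, 0, 0, 0, 0.04],
  [0.0184, 0.0099, 0, 0, 0, 0, 0.04],
  [0.0184, 0.0099, 0, 0, 0, 0, 0.04],
  [0.0184, 0.0099, 0, 0, 0, 0, 0.04],
  [0.0184, 0.0099, 0, 0, 0, 0, 0.04],
  [0.0184, 0.0099, 0, 0, 0, 0, 0.04],
  [0.0184, 0.0099, 0, 0, 0, 0, 0.04],
  [0.0184, 0.0099, 0, 0, 0, 0, 0.04],
  [0.0092, 0.005, 0, 0, 0, 0, 0.04],
])

```text
time_s: 17.23
eef_pos: [0.6274, -0.0438, 0.2468]
eef_rot: [0.713, 0.701, -0.0, -0.002]
contact_force: [0.4, 0.4, -1.6]
width: 0.537
grip_force: 61.9
```

servo_tool([
  [0, 0, 0.01, 0, 0, -3.7, 0.04],
  [0, 0, 0.015, 0, 0, -3.7, 0.04],
  [0, 0, 0.015, 0, 0, -3.7, 0.04],
  [0, 0, 0.01, 0, 0, 0, 0.04],
  [0, 0, 0, 0, 0, 0, 0.04],
  [0, 0, 0, 0, 0, 0, 0.04],
  [0, 0, 0, 0, 0, 0, 0.04],
])

```text
time_s: 17.82
eef_pos: [0.6277, -0.0472, 0.1989]
eef_rot: [0.643, 0.766, 0.0, 0.0]
contact_force: [0.5, 0.8, -2.1]
width: 0.538
grip_force: 61.7
```

```bash
python3 -c "
from h import *
to(.627,-.0466,.1275,10.05)"
```

```text
t 17.82 pos [ 0.6277 -0.0472  0.1989] yawy 9.92 z [ 9.e-04 -3.e-04 -1.e+00] F [ 0.5  0.8 -2.1] M [-0.04 -0.02  0.03] w 45.9 g 61.7 q6 -24.4
tool shift [ 0.0007 -0.0006  0.0714] tool wz -0.13
```

servo_tool([
  [0.0007, -0.0006, 0.01, 0, 0, -0.1, 0.04],
  [0, 0, 0.015, 0, 0, 0, 0.04],
  [0, 0, 0.015, 0, 0, 0, 0.04],
  [0, 0, 0.01, 0, 0, 0, 0.04],
  [0, 0, 0.006, 0, 0, 0, 0.04],
  [0, 0, 0.004, 0, 0, 0, 0.04],
  [0, 0, 0.003, 0, 0, 0, 0.04],
  [0, 0, 0, 0, 0, 0, 0.04],
  [0, 0, 0, 0, 0, 0, 0.04],
  [0, 0, 0, 0, 0, 0, 0.04],
])

```text
time_s: 18.65
eef_pos: [0.627, -0.0465, 0.1362]
eef_rot: [0.642, 0.766, 0.0, 0.001]
contact_force: [-0.3, -0.0, -1.1]
width: 0.537
grip_force: 61.9
```

```bash
python3 -c "
from h import *
to(.627,-.0466,.1275,10.05)"
```

```text
t 18.65 pos [ 0.627  -0.0465  0.1362] yawy 10.08 z [ 1.3e-03 -3.0e-04 -1.0e+00] F [-0.3 -0.  -1.1] M [0.08 0.04 0.03] w 45.9 g 61.9 q6 -24.5
tool shift [-0.0001 -0.      0.0087] tool wz 0.03
```

servo_tool([
  [0, 0, 0.002, 0, 0, 0, 0.04],
  [0, 0, 0.002, 0, 0, 0, 0.04],
  [0, 0, 0.002, 0, 0, 0, 0.04],
  [0, 0, 0.002, 0, 0, 0, 0.04],
  [0, 0, 0.001, 0, 0, 0, 0.04],
  [0, 0, 0, 0, 0, 0, 0.04],
  [0, 0, 0, 0, 0, 0, 0.04],
])

```text
time_s: 19.23
eef_pos: [0.6273, -0.0463, 0.1279]
eef_rot: [0.643, 0.766, 0.001, 0.001]
contact_force: [-0.5, 1.2, 4.7]
width: 0.541
grip_force: 62.6
```

```bash
python3 -c "
from h import *
to(.627,-.0466,.1275,10.05)"
```

```text
t 19.23 pos [ 0.6273 -0.0463  0.1279] yawy 9.98 z [ 2.2e-03  4.0e-04 -1.0e+00] F [-0.5  1.2  4.7] M [ 0.25  0.29 -0.31] w 46.2 g 62.6 q6 -24.4
tool shift [-0.0003 -0.0004  0.0004] tool wz -0.07
```

Contact comes at the expected height with balanced forces. I press lightly, release and retreat.

servo_tool([
  [0, 0, 0.001, 0, 0, 0, 0.04],
  [0, 0, 0, 0, 0, 0, 0.04],
  [0, 0, 0, 0, 0, 0, 0.052],
  [0, 0, 0, 0, 0, 0, 0.058],
  [0, 0, 0, 0, 0, 0, 0.065],
  [0, 0, 0, 0, 0, 0, 0.07],
  [0, 0, 0, 0, 0, 0, 0.075],
  [0, 0, 0, 0, 0, 0, 0.075],
  [0, 0, -0.01, 0, 0, 0, 0.075],
  [0, 0, -0.02, 0, 0, 0, 0.075],
  [0, 0, -0.03, 0, 0, 0, 0.075],
  [0, 0, -0.03, 0, 0, 0, 0.075],
  [0, 0, -0.03, 0, 0, 0, 0.075],
])

```text
time_s: 20.32
eef_pos: [0.6263, -0.0463, 0.2472]
eef_rot: [0.642, 0.767, -0.0, -0.0]
contact_force: [0.4, -0.7, 1.1]
width: 0.878
grip_force: 0.0
```

servo_tool([
  [-0.0251, -0.0297, 0, 0, 0, 0, 0.075],
  [-0.0251, -0.0297, 0, 0, 0, 0, 0.075],
  [-0.0251, -0.0297, 0, 0, 0, 0, 0.075],
  [-0.0251, -0.0297, 0, 0, 0, 0, 0.075],
  [-0.0251, -0.0297, 0, 0, 0, 0, 0.075],
  [-0.0251, -0.0297, 0, 0, 0, 0, 0.075],
  [-0.0251, -0.0, 0, 0, 0, 0, 0.075],
  [-0.0251, -0.0, 0, 0, 0, 0, 0.075],
  [-0.0251, -0.0, 0, 0, 0, 0, 0.075],
  [-0.0251, -0.0, 0, 0, 0, 0, 0.075],
  [-0.0251, -0.0, 0, 0, 0, 0, 0.075],
  [-0.0251, -0.0, 0, 0, 0, 0, 0.075],
  [0, 0, 0, 0, 0, 0, 0.075],
  [0, 0, 0, 0, 0, 0, 0.075],
])

```text
time_s: 21.48
eef_pos: [0.5037, -0.3754, 0.2458]
eef_rot: [0.643, 0.766, 0.0, 0.0]
contact_force: [0.4, 0.5, 0.1]
width: 0.878
grip_force: 0.0
```

```bash
python3 - <<'E'
from h import *
st(); im,d=grab('top'); im2,_=grab('side'); P=cloud('top',d).reshape(-1,3)
for k,b in dict(rib=((.55,.65),(.02,.13),(.16,.19)),chute=((.57,.68),(-.12,.012),(.1,.15))).items():
    Q=P[np.all([(P[:,i]>b[i][0])&(P[:,i]<b[i][1]) for i in range(3)],0)]; r=cv2.minAreaRect((Q[:,:2]*1000).astype(np.float32)); print(k,len(Q),np.round(r[0],1),np.round(r[1],1),round(r[2],1),np.median(Q[:,2]))
a=np.radians(100); v=np.array([np.cos(a),np.sin(a)]); D=Q[:,:2]-np.array(r[0])/1000; s=D@v; t=D@[-v[1],v[0]]
print('ends',np.percentile(s,[1,99]),'lips t',np.percentile(t,[1,99]))
for x in np.arange(-.05,.051,.01):
    w=abs(s-x)<.005; print(round(x,2),'bottom',np.median(Q[w&(abs(t)<.003),2]).round(4),'t',np.percentile(t[w],[2,98]).round(4),'leg +',np.median(Q[w&(abs(t-.012)<.004),2]).round(4),'leg -',np.median(Q[w&(abs(t+.012)<.004),2]).round(4))
a=cv2.resize(im[170:265,235:385],None,fx=3,fy=3,interpolation=2);b=cv2.resize(im2[200:335,255:335],None,fx=4,fy=4,interpolation=2)
o=np.zeros((540,780,3),np.uint8);o[:a.shape[0],:a.shape[1]]=a;o[:b.shape[0],455:455+b.shape[1]]=b
cv2.imwrite('pics/c6.png',cv2.convertScaleAbs(o[...,::-1],alpha=1.4))
E
```

```text
t 21.48 pos [ 0.5037 -0.3754  0.2458] yawy 9.98 z [ 5.e-04 -3.e-04 -1.e+00] F [0.4 0.5 0.1] M [ 0.02 -0.01  0.02] w 75.0 g 0.0 q6 -56.9
rib 234 [602.2  77.9] [14.7 55.9] 9.6 0.17107249236262068
chute 1384 [624.7 -50. ] [ 48.  110.9] 10.4 0.11944879208869719
ends [-0.05392799  0.05435534] lips t [-0.02323405  0.02342459]
-0.05 bottom 0.1104 t [-0.0225  0.0231] leg + 0.1218 leg - 0.1205
-0.04 bottom 0.1083 t [-0.023   0.0231] leg + 0.1184 leg - 0.1181
-0.03 bottom 0.1081 t [-0.0231  0.0233] leg + 0.1191 leg - 0.1189
-0.02 bottom 0.1076 t [-0.0226  0.0232] leg + 0.1199 leg - 0.1187
-0.01 bottom 0.1072 t [-0.0227  0.0233] leg + 0.1178 leg - 0.1188
0.0 bottom 0.1077 t [-0.0222  0.0233] leg + 0.1187 leg - 0.1182
0.01 bottom 0.1083 t [-0.0227  0.0234] leg + 0.119 leg - 0.1189
0.02 bottom 0.1074 t [-0.0225  0.0234] leg + 0.1193 leg - 0.1191
0.03 bottom 0.1085 t [-0.0229  0.0233] leg + 0.1187 leg - 0.1186
0.04 bottom 0.1085 t [-0.0227  0.0232] leg + 0.1178 leg - 0.1178
0.05 bottom 0.1071 t [-0.0221  0.0233] leg + 0.1191 leg - 0.118
```

View pics/c6.png

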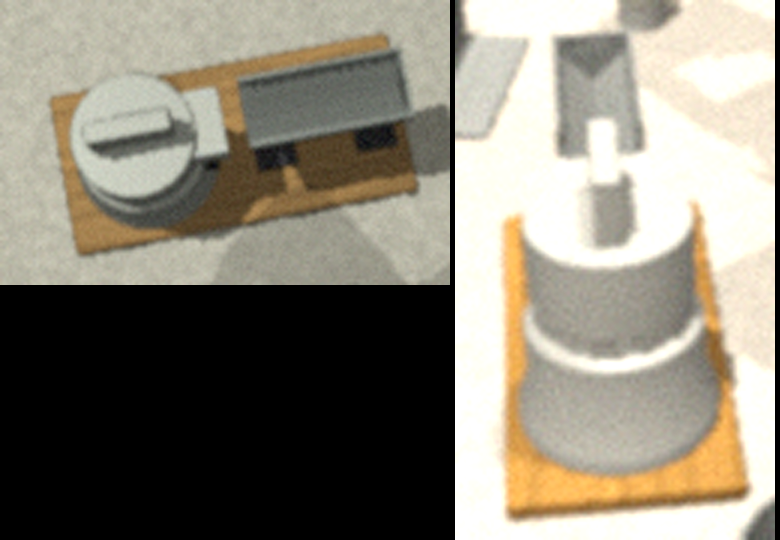

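The chute is nested level and centred (within 1 mm of the rest), with its open end towards the grater. The mouth faces it and no thread shows.

```bash
python3 -c "
from h import *
print(order.sign_off())"
```

```text
the job is handed in; nothing more can be done
None
```

The job is handed in: the chute measured within 1 mm of home in the angle rest with its open end towards the grater, the hopper top is screwed down 4.3 rad until no thread shows with its mouth facing along the chute, and the arm is clear; the judge's verdict was not shown.

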